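# Make up the press changeover kit and the sample kit

### The arm

A 7-joint arm with a two-finger parallel gripper is mounted at the origin on a cart in front of the work surface, level with it; the furniture and walls round the work are solid. World frame = base frame: x ahead of the robot, y to its left, z up, the work surface at z = 0. Lengths are in m, angles in rad, forces in N, time in s.
With the tool pointing down it reaches from about 0.425 to 0.8 m from the base axis. Payload 8.3 kg.
Tool frame: the origin (TCP) lies between the finger pads; the fingertips stand arm.tips_ahead ahead of it and the grasp point (between the pads) lies 2 mm behind it (arm.tips_ahead is the distance from the TCP to the fingertips, in m); z points along the fingers, y is the line along which they close (so a half turn about z gives the same grasp; the last joint's range is limited). The gripper opens to 85 mm and grips with 20 to 120 N. Pads are 22 mm wide; open, the fingers measure 114 mm over their backs; the gripper's body (76 mm by 85 mm) begins 54 mm behind the grasp point. The pads swing forward as they close: fully open they stand 13 mm farther back than shut.
Start: joints at [1.26, 0.383, 0.016, 1.37, -0.006, 1.388, -0.046], TCP at [0.153, -0.606, 0.22] pointing down, gripper open.
Joint ranges: [-2.95, 2.95], [-0.25, 2.06], [-1.52, 1.56], [0.18, 2.33], [-1.44, 4.58], [0.02, 2.06], [-3.01, 3.01]. Speed limits (rad/s): [2.39, 2.39, 3.01, 3.01, 3.14, 3.14, 3.14].

### API

Orientations are given as a unit quaternion [w, x, y, z].
In Python, from rig import arm gives the robot as it stands.
- The arm moves only by the tool carry_out, never from a script. Its argument "series" is a list that holds one entry, the list of rows, each a list of 7 numbers: the opening in per cent of the stroke, from 0 (shut) to 100 (fully open), then the shift along the tool's x, y, z in mm, then the turn, a rotation vector about the tool's x, y, z in rad. In form: [[[jaw, tx, ty, tz, wx, wy, wz], ...]]. A call has 1 to 10 rows; each row is the pose to reach, as a shift and turn from the pose commanded when the call began, along the tool's axes at that moment; what a row does not reach only later rows make up. A row lasts 1/8 s, in which the tool goes at most 62.5 mm and 10.7 degrees, less where a joint would pass 70% of its speed; a pose out of reach is approached as far as the arm can. A call with a gripper value outside its range is refused whole. The fingers move at their own pace and stop on an object; the grip force is fixed at half the most. Time passes only in rows, so rows that repeat a pose let the fingers close. It gives the time, the measured TCP pose, the force, the opening and the grip force at its end, in the units of the state.
- arm.observe(): the state, without advancing time (a new reading comes with each control period).
- arm.camera(name): name is "side" or "top"; returns the picture (480x640x3 uint8, red, green, blue); there is no depth.
- arm.camera_model(name): a dict with "camera_matrix" (3x3 intrinsics, pixels), "R" (3x3) and "t" (3): a world point X has camera coordinates R X + t. Camera axes: x right, y down, z forward; pixel columns grow to the right and rows downward; lengths in m; the calibration is good to about 2 mm. A picture is of the moment at which its call begins. camera_model takes no time and is no camera call.
- arm.sign_off(): hands the job in; it is judged then, once.
The state is a dict: "clock": time; "joint_pos": joint angles; "qd": joint speeds; "joint_torque": joint torques, N m; "ee_pos": TCP position; "orientation": TCP orientation; "wrist_force": force on the tool from outside, world axes, zero at the start; "torque": the same for the moment, N m; "opening": finger opening in m; "grip_force": force on a finger pad.
Only numpy, scipy, OpenCV 4.12 (cv2) and the standard library are available. Lean on these libraries where they do the work, as an engineer would, in place of code of your own. Each camera call takes 0.05 s, during which the arm holds its last target. There are 200 camera calls.

### The job

Make up two kits from the stock standing to the left of the capping press: the blue tray is the press changeover kit and takes the black crimp die (deep pocket) and the grey nest insert (shallow pocket); the yellow tray is the sample kit and takes the amber vial (narrow pocket) and the large clear vial (wide pocket). Stand each thing upright, right down on the floor of its pocket, setting it down rather than dropping it and tipping no vial over. Leave the small uncapped vial and the small white-capped vial where they stand.

Things in the scene. Friction and masses are not known exactly. Their poses are not given: they have to be found in the camera images.
- changeover_tray: Blue kit tray, 124 x 66 mm, fixed, with a white block (top 24 mm above the bench). Origin: centre of underside; x away from the robot, y left, z up (yaw within 11 deg). Two round pockets along its y axis, x = 0, chamfered 2.5 mm: y = +29 mm (left) for the die, 43 mm wide, 12 mm deep (floor 12 mm above the bench); y = -29 mm (right) for the insert, 47 mm wide, 4 mm deep (floor at 20).
- sample_tray: Yellow kit tray, 124 x 66 mm, fixed, with a white block (top 24 mm above the bench). Origin: centre of underside; x away from the robot, y left, z up (yaw within 11 deg). Two round pockets along its y axis, x = 0, chamfered 2.5 mm: y = +29 mm (left) for the amber vial, 34 mm wide, 14 mm deep (floor 10 mm above the bench); y = -29 mm (right) for the large vial, 41 mm wide, floor at 10.
- vial_capper: Capping press, fixed in mid-bench: a box 250 mm wide (y), 305 deep, 190 high, front 0.46 m ahead of the robot, under a column and head 0.6 m high. Its lever's black ball hangs out 0.37 to 0.42 m ahead of the robot's base, 0.66 to 0.71 m high: to swing past it, bring the tool in to 0.34 m from the base axis and low (fingertips about 80 mm above the bench). Origin at its foot, 0.12 m behind the front.
- die_mid (a point): Black knurled crimp die, round, 32 mm in diameter, 39 mm high with a small stud on top, standing on the bench. Grip it 14 to 31 mm above its foot, where it is widest. The point is its centre, half-way up, on its upright axis (z up).
- insert_mid (a point): Grey turned nest insert, a round steel bush 25 mm high: a flange 34 mm in diameter below (its rim is straight-sided up to 10 mm above its foot), a narrower neck with a bore above. Stands on its flange; its neck is no grip (treat it as a cone), so grip the flange. The point is its centre, half-way up, on its upright axis (z up).
- amber_vial_mid (a point): Amber glass vial with a white cap, 24 mm in diameter, 64 mm high, standing on the bench; grip the barrel (up to 45 mm above its foot). The point is its centre, half-way up, on its upright axis (z up).
- large_vial_mid (a point): Large clear, empty glass vial with a white cap, 30 mm in diameter, 68 mm high, standing on the bench; grip the barrel (up to 50 mm above its foot). The point is its centre, half-way up, on its upright axis (z up).
- open_vial_mid (a point): Small clear glass vial without a cap, 22 mm in diameter, 50 mm high. Not for a kit: leave it standing. The point is its centre, half-way up, on its upright axis (z up).
- white_vial_mid (a point): Small clear glass vial with a white cap, 22 mm in diameter, 56 mm high, standing on the bench. Not for a kit: leave it standing. The point is its centre, half-way up, on its upright axis (z up).

How it is judged:
At the end, for the whole second after the job is handed in: Die and insert in their pockets of the blue tray, amber and large vial in theirs of the yellow tray: centre within 9 mm in x and y of the pocket's, seated to 3 mm, upright within 0.15 rad, at rest; the uncapped and white-capped vials moved less than 20 mm (x of die_mid in the frame of changeover_tray between -0.009 and 0.009 m and y of die_mid in the frame of changeover_tray between 0.02 and 0.038 m and z of die_mid in the frame of changeover_tray between 0.0285 and 0.0345 m and angle between each of die_mid, insert_mid, amber_vial_mid, large_vial_mid's own z axis and vertical below 0.15 rad and linear speed of each of die, insert, amber_vial, large_vial below 0.02 m/s and x of insert_mid in the frame of changeover_tray between -0.009 and 0.009 m and y of insert_mid in the frame of changeover_tray between -0.038 and -0.02 m and z of insert_mid in the frame of changeover_tray between 0.0295 and 0.0355 m and x of amber_vial_mid in the frame of sample_tray between -0.009 and 0.009 m and y of amber_vial_mid in the frame of sample_tray between 0.02 and 0.038 m and z of amber_vial_mid in the frame of sample_tray between 0.039 and 0.045 m and x of large_vial_mid in the frame of sample_tray between -0.009 and 0.009 m and y of large_vial_mid in the frame of sample_tray between -0.038 and -0.02 m and z of large_vial_mid in the frame of sample_tray between 0.041 and 0.047 m and distance of each of open_vial_mid, white_vial_mid from where it was at the start of the episode below 0.02 m); the robot touches nothing.
It fails at once if the uncapped vial or the small white-capped vial is moved by more than 20 mm (distance of any of open_vial_mid, white_vial_mid from where it was at the start of the episode above 0.02 m).
It fails at once if a vial is tipped over (angle between any of amber_vial_mid, large_vial_mid, open_vial_mid, white_vial_mid's own z axis and vertical above 0.8 rad).
It fails at once if a thing is dropped (falls from more than about 30 mm) ((contact force between die and the fingers below 0.05 N and linear speed of die above 0.75 m/s) or (contact force between insert and the fingers below 0.05 N and linear speed of insert above 0.75 m/s) or (contact force between amber_vial and the fingers below 0.05 N and linear speed of amber_vial above 0.75 m/s) or (contact force between large_vial and the fingers below 0.05 N and linear speed of large_vial above 0.75 m/s)).
It also fails if it takes over 104 s, if anything falls off the work surface, if the arm or the gripper's body presses on something with over 40 N, if the wrist force passes 120 N, or if a joint passes its speed limit or range.

## Working session

There is one attempt and no reset: what is moved stays moved. The work goes in short steps, Python scripts to look and compute and a tool call to move; the robot and the scene stay as the last step left them, time stands still between calls to the robot, and variables do not carry over. Pictures are saved under pics/ and viewed, at most 14 in all, crops included, and the job is handed in when it is done.

Besides the shell and the picture viewer there is one more tool, called after "Emit:" as name(argument=value, ...), one argument or row to a line, values as JSON. carry_out: Moves the arm, as the interface text tells. Its arguments: {"type":"object","properties":{"series":{"type":"array"}},"required":["series"]}

```bash
mkdir -p pics; ls; python3 - <<'E'
from rig import arm
import cv2
for n in("side","top"):
    cv2.imwrite(f"pics/{n}0.png",arm.camera(n)[:,:,::-1]); m=arm.camera_model(n); print(n,m)
print(arm.observe(),arm.tips_ahead)
E
```

```text
pics
side {'camera_matrix': array([[550.14513897,   0.        , 319.17093395],
       [  0.        , 550.14513897, 234.91691146],
       [  0.        ,   0.        ,   1.        ]]), 'R': array([[-0.97044871, -0.24126844,  0.00434146],
       [-0.16132882,  0.63531983, -0.75520972],
       [ 0.17945006, -0.7335927 , -0.65546886]]), 't': array([0.48383613, 0.10683907, 1.12959708])}
top {'camera_matrix': array([[591.31889359,   0.        , 312.09879395],
       [  0.        , 591.31889359, 237.71270174],
       [  0.        ,   0.        ,   1.        ]]), 'R': array([[-0.02595476, -0.99966146,  0.00182093],
       [-0.97851084,  0.0250328 , -0.20467021],
       [ 0.20455534, -0.00709396, -0.97882929]]), 't': array([0.01892322, 0.49575122, 1.22498386])}
{'clock': 0.1, 'joint_pos': array([ 1.26012802,  0.38413191,  0.01635488,  1.37104688, -0.00629127,
        1.38822565, -0.04652796]), 'qd': array([ 2.37763090e-04, -1.81670603e-03, -1.64050925e-04, -3.11830157e-03,
       -4.01436478e-05, -6.11285330e-04,  6.20318989e-04]), 'joint_torque': array([ 3.53205847e-03, -6.29130936e+01,  8.47955402e-01, -3.72758210e+01,
        1.68885675e-02,  1.04341510e-02, -2.14966008e-05]), 'ee_pos': array([ 0.15320188, -0.60543523,  0.21909355]), 'orientation': array([-8.72880808e-04,  9.92332337e-01,  1.23595128e-01, -1.21894132e-04]), 'wrist_force': array([-0.34221688, -0.05008811, -0.35797705]), 'torque': array([0.04878765, 0.01278916, 0.03718204]), 'grip_force': 0.0, 'opening': 0.08554309767966058} 0.017
```

View pics/side0.png

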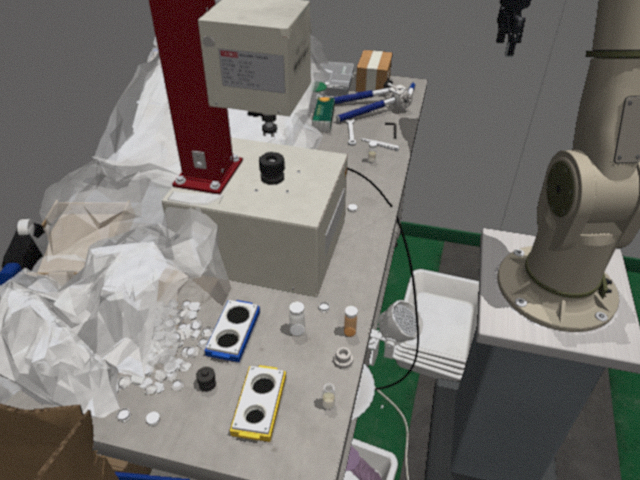

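View pics/top0.png

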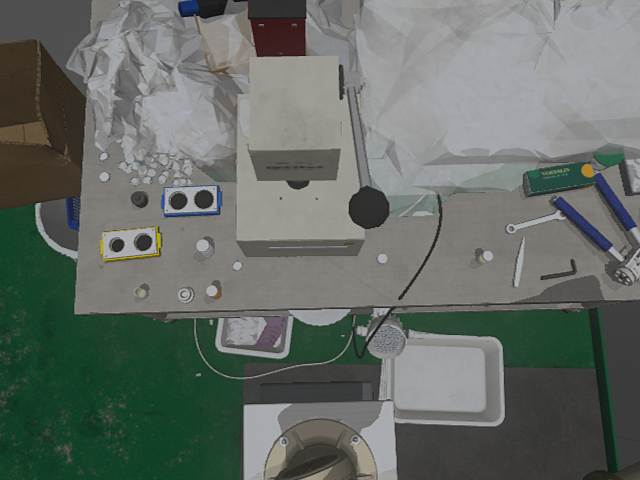

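Side view: blue tray ~(232,329), yellow tray ~(258,402), die (205,378), large vial (297,317), amber (350,320), insert (343,356), open vial (328,396). The white vial is to the right of the press at (372,150). Zooming in for accurate pixels.

```bash
python3 - <<'E'
import cv2
a=cv2.imread("pics/top0.png")[178:308,90:250]; cv2.imwrite("pics/topc.png",cv2.resize(a,None,fx=4.6,fy=4.6,interpolation=cv2.INTER_CUBIC)) 
a=cv2.imread("pics/side0.png")[295:443,185:373]; cv2.imwrite("pics/sidec.png",cv2.resize(a,None,fx=4,fy=4,interpolation=cv2.INTER_CUBIC))
E
```

```text
(no output)
```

View pics/topc.png

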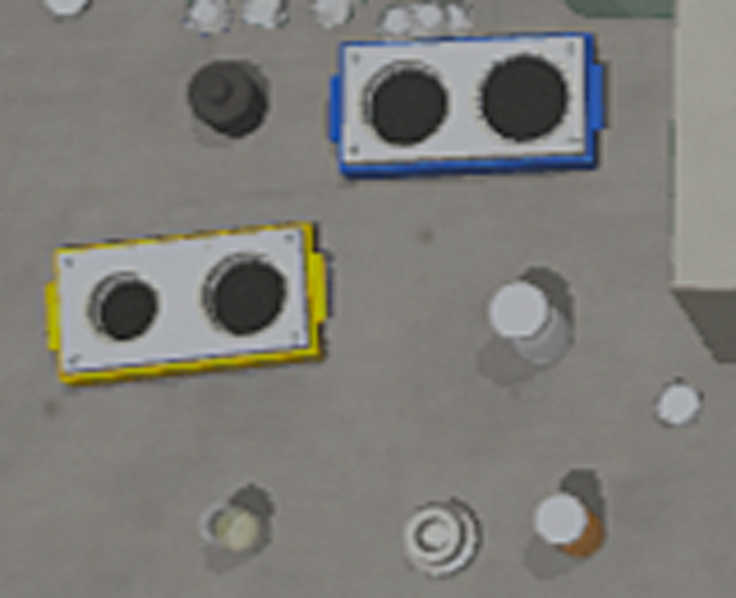

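View pics/sidec.png

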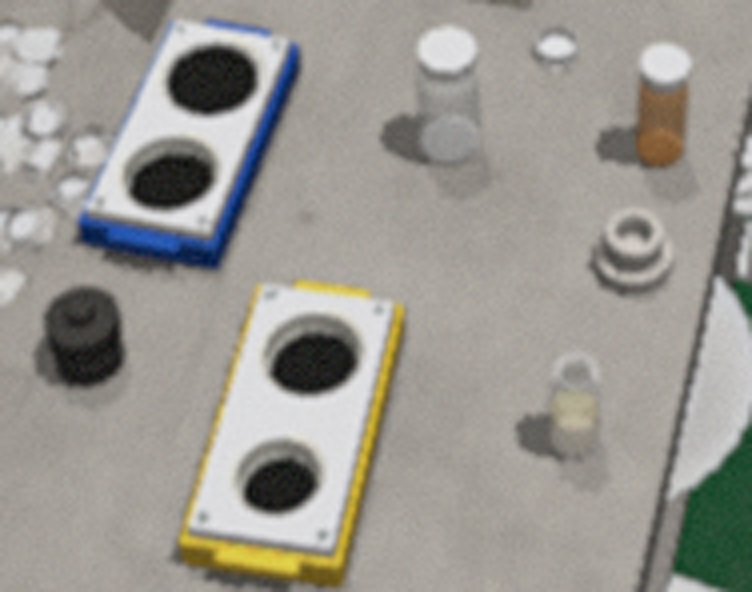

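Top crop shows tray rims, the caps, die and insert clearly. The side crop shows the same things, with tops and feet. I'll turn these pixels into positions in both views.

```bash
cat > h.py <<'E'
import numpy as np
from rig import arm
CAL={n:arm.camera_model(n) for n in("top","side")}
CR={"top":(4.6,90,178),"side":(4.,185,295)}
def onplane(n,uv,z):
    m=CAL[n]; d=m["R"].T@np.linalg.inv(m["camera_matrix"])@[*uv,1]; c=-m["R"].T@m["t"]
    return (c+d*(z-c[2])/d[2])[:2]
def crop(n,p,z,cr=None):
    s,ox,oy=cr or CR[n]; return onplane(n,((p[0]+.5)/s-.5+ox,(p[1]+.5)/s-.5+oy),z)
def proj(n,X):
    m=CAL[n]; c=m["camera_matrix"]@(m["R"]@X+m["t"]); return c[:2]/c[2]
E
python3 - <<'E'
from h import *
np.set_printoptions(precision=4,suppress=True)
for k,a,b,z in [("blueL",(405,104),(171,177),.024),("blueR",(524,97),(212,80),.024),("yelL",(123,306),(279,478),.024),("yelR",(244,294),(313,354),.024),
 ("die",(222,94),(83,311),.035),("large",(519,310),(447,48),.068),("amber",(561,518),(665,65),.064),("insneck",(437,535),(634,231),.025),("insflange",(442,538),(633,252),.010),("open",(212,523),(576,368),.05)]:
    p,q=crop("top",a,z),crop("side",b,z); print(k,p,q,(p+q)/2)
print("white",onplane("top",(487,256),.056),"ball",onplane("top",(369,207),.685), "edge",onplane("top",(214,310),0),onplane("top",(560,305),0))
for n,q in (("blue",[(341,42),(584,36),(586,154),(342,163)]),("yel",[(56,250),(301,231),(310,345),(62,371)])):
    print(n,np.array([crop("top",p,.024) for p in q]))
for n,q in (("blue",[(175,20),(295,40),(212,240),(87,215)]),("yel",[(258,284),(403,303),(337,555),(188,538)])):
    print(n,np.array([crop("side",p,.024) for p in q]))
E
```

```text
blueL [0.595 0.304] [0.5934 0.307 ] [0.5942 0.3055]
blueR [0.5971 0.2463] [0.5955 0.2484] [0.5963 0.2473]
yelL [0.4984 0.4366] [0.4967 0.4384] [0.4975 0.4375]
yelR [0.5027 0.379 ] [0.5017 0.38  ] [0.5022 0.3795]
die [0.5991 0.3897] [0.5994 0.3905] [0.5993 0.3901]
large [0.4827 0.2394] [0.4819 0.2394] [0.4823 0.2394]
amber [0.3864 0.2199] [0.3847 0.2216] [0.3855 0.2208]
insneck [0.3846 0.2844] [0.384  0.2858] [0.3843 0.2851]
insflange [0.3849 0.2852] [0.3839 0.286 ] [0.3844 0.2856]
open [0.3899 0.3828] [0.3894 0.3766] [0.3897 0.3797]
white [ 0.4456 -0.3665] ball [ 0.3958 -0.0513] edge [0.3506 0.2248] [ 0.3419 -0.5346]
blue [[0.6271 0.3358]
 [0.6272 0.2174]
 [0.5677 0.216 ]
 [0.5662 0.3338]]
yel [[0.5266 0.4699]
 [0.533  0.3527]
 [0.4771 0.3468]
 [0.4675 0.4643]]
blue [[0.6262 0.2169]
 [0.5657 0.215 ]
 [0.5633 0.3353]
 [0.6219 0.3361]]
yel [[0.5359 0.3523]
 [0.4724 0.3464]
 [0.4639 0.4644]
 [0.5227 0.4718]]
```

Emit:
carry_out(
  series=[
    [[100,0,-62,40,0,0,0],[100,0,-124,80,0,0,0],[100,0,-186,120,0,0,0],[100,0,-230,120,0,0,0],[100,0,-285,120,0,0,0],[100,0,-285,120,0,0,0]],
  ],
)

```text
clock: 0.85
ee_pos: [0.0817, -0.3246, 0.0983]
orientation: [-0.002, 0.992, 0.124, -0.0]
wrist_force: [0.7, -1.4, 0.2]
opening: 0.0853
grip_force: 0.0
```

The arm pulled in fine. Next, a planner that turns world poses into tool-axis rows.

```bash
cat >> h.py <<'E'
from scipy.spatial.transform import Rotation as Ro
def plan(wps, o=None):
    "wps: (jaw,x,y,z,azimuth of tool y deg) per row -> rows"
    o=o or arm.observe(); R0=Ro.from_quat(np.roll(o["orientation"],-1)); p0=np.array(o["ee_pos"]); y0=np.degrees(np.arctan2(*R0.as_matrix()[1::-1,1]))
    rows=[]
    for j,x,y,z,a in wps:
        a=np.radians(a); ty=np.array([np.cos(a),np.sin(a),0]); tz=np.array([0,0,-1.]); Rt=Ro.from_matrix(np.c_[np.cross(ty,tz),ty,tz])
        rows.append([j,*np.round(R0.inv().apply(np.array([x,y,z])-p0)*1e3,1).tolist(),*np.round((R0.inv()*Rt).as_rotvec(),3).tolist()])
    print("now",p0,"yaw",y0,"open",o["opening"],"F",o["wrist_force"]); print([rows])
def line(jaw,p,a,n,jaw0=None):
    "n rows from the present pose to p, azimuth a"
    o=arm.observe(); R0=Ro.from_quat(np.roll(o["orientation"],-1)).as_matrix(); y0=np.degrees(np.arctan2(R0[1,1],R0[0,1])); p0=np.array(o["ee_pos"]); p=np.array(p)
    return [(jaw,*(p0+(p-p0)*k/n),y0+(a-y0)*k/n) for k in range(1,n+1)]
E
python3 - <<'E'
from h import *
w=[]
for k in range(1,11):
    t=np.radians(-75.9+10*k); w.append((100,.335*np.cos(t),.335*np.sin(t),.1,-75.8+10*k))
plan(w)
E
```

```text
now [ 0.08173807 -0.32460668  0.09832167] yaw -75.80456169048507 open 0.08530680586197097 F [ 0.69540415 -1.42590046  0.15006127]
[[[100, 58.0, -4.7, -1.7, -0.004, 0.0, -0.175], [100, 114.4, -19.8, -1.6, -0.004, -0.0, -0.349], [100, 167.4, -44.3, -1.6, -0.004, -0.001, -0.524], [100, 215.3, -77.8, -1.4, -0.004, -0.001, -0.698], [100, 256.6, -119.0, -1.3, -0.004, -0.001, -0.873], [100, 290.2, -166.8, -1.1, -0.004, -0.002, -1.047], [100, 315.0, -219.6, -0.9, -0.004, -0.002, -1.222], [100, 330.2, -276.0, -0.6, -0.004, -0.003, -1.396], [100, 335.4, -334.2, -0.4, -0.004, -0.003, -1.571], [100, 330.4, -392.4, -0.1, -0.004, -0.003, -1.745]]]
```

Emit:
carry_out(
  series=[
    [[100,58,-5,-1,0,0,-0.175],[100,114,-20,-1,0,0,-0.35],[100,167,-44,-1,0,0,-0.525],[100,215,-78,-1,0,0,-0.7],[100,257,-119,-1,0,0,-0.875],[100,290,-167,-1,0,0,-1.05],[100,315,-220,-1,0,0,-1.22],[100,330,-276,-1,0,0,-1.4],[100,335,-334,-1,0,0,-1.57],[100,330,-392,-1,0,0,-1.68]],
  ],
)

```text
clock: 2.1
ee_pos: [0.3078, 0.1341, 0.1018]
orientation: [0.0, 0.568, 0.823, 0.001]
wrist_force: [0.7, 0.7, 0.4]
opening: 0.0855
grip_force: 0.0
```

Emit:
carry_out(
  series=[
    [[35,0,0,-50,0,0,0],[35,0,0,-100,0,0,0],[35,0,0,-100,0,0,0],[35,0,0,-100,0,0,0]],
  ],
)

```text
clock: 2.6
ee_pos: [0.3083, 0.1332, 0.2026]
orientation: [0.001, 0.569, 0.822, 0.002]
wrist_force: [-0.1, 0.1, -0.1]
opening: 0.0298
grip_force: 0.0
```

```bash
python3 - <<'E'
from h import *
import cv2
i=arm.camera("side")[:,:,::-1].copy(); o=arm.observe(); print(o["ee_pos"],o["opening"],arm.tips_ahead)
p=proj("side",o["ee_pos"]); u,v=map(int,p); print(p)
print([proj("side",o["ee_pos"]-[0,0,d]) for d in(.01,.017,.03)])
c=i[v-45:v+45,u-60:u+60]; cv2.imwrite("pics/tip.png",cv2.resize(c,None,fx=6,fy=6,interpolation=cv2.INTER_CUBIC)); print(u-60,v-45)
E
```

```text
[0.30761957 0.13273859 0.20142152] 0.03017112144746287 0.017
[407.9382935 228.8287549]
[array([407.30860886, 233.18931888]), array([406.87291123, 236.2065235 ]), array([406.07463727, 241.73456794])]
347 183
```

View pics/tip.png

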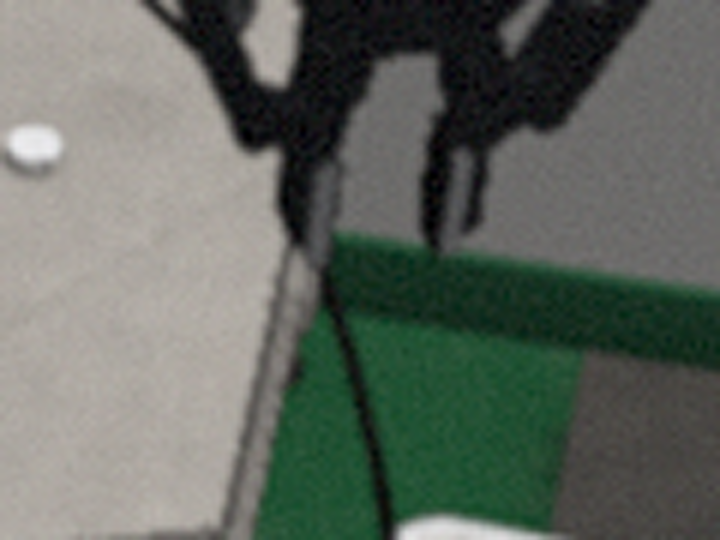

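Tips appear near (410,226) in the side image, higher than the (407,236) projected for 17 mm ahead. I'll cross-check this with the top camera.

```bash
python3 - <<'E'
from h import *
import cv2
i=arm.camera("top")[:,:,::-1].copy(); j=arm.camera("side")[:,:,::-1].copy(); o=arm.observe(); print(o["ee_pos"])
P=[]
for n,im in(("top",i),("side",j)):
    p=proj(n,o["ee_pos"]-[0,0,.017]); u,v=map(int,p); c=im[v-40:v+40,u-40:u+40].copy(); c=cv2.resize(c,None,fx=5,fy=5,interpolation=cv2.INTER_CUBIC)
    for d,col in((0,(0,0,255)),(.017,(0,255,255))):
        q=(proj(n,o["ee_pos"]-[0,0,d])-[u-40,v-40]+.5)*5; cv2.circle(c,tuple(int(x) for x in q),4,col,1)
    P.append(c); print(n,u-40,v-40)
cv2.imwrite("pics/both.png",np.hstack(P))
E
```

```text
[0.30696471 0.13159639 0.2003576 ]
top 207 283
side 367 196
```

View pics/both.png

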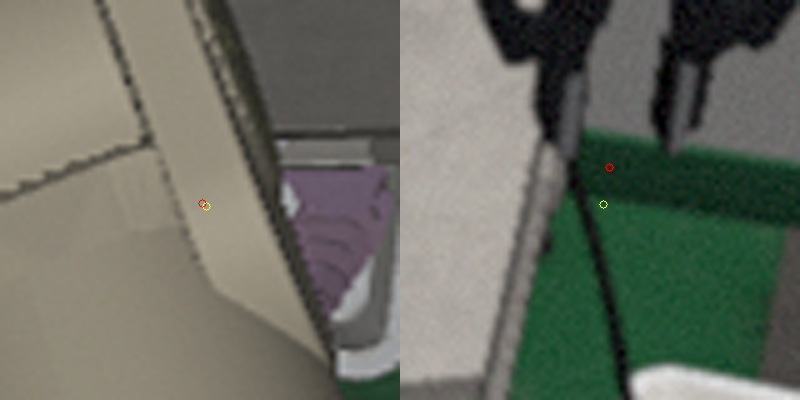

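```bash
python3 - <<'E'
from h import *
print(proj("side",np.array([.153,-.6054,.219])-[0,0,.0]),proj("side",np.array([.153,-.6054,.219])-[0,0,.017]))
plan(line(60,(.3855,.2208,.17),20,3)+[(60,.3855,.2208,.17,20)]*2)
E
```

```text
[501.23092815  58.33502603] [499.82206276  64.48353821]
now [0.30696471 0.13159639 0.2003576 ] yaw 20.501610181322924 open 0.03015246245549392 F [ 0.36156109 -0.30590493 -0.21227613]
[[[60, 18.7, 34.9, 10.1, -0.001, -0.0, 0.003], [60, 37.4, 69.9, 20.2, -0.001, -0.0, 0.006], [60, 56.0, 104.8, 30.3, -0.001, -0.0, 0.009], [60, 56.0, 104.8, 30.3, -0.001, -0.0, 0.009], [60, 56.0, 104.8, 30.3, -0.001, -0.0, 0.009]]]
```

Emit:
carry_out(
  series=[
    [[60,19,35,10,0,0,0],[60,37,70,20,0,0,0],[60,56,105,30,0,0,0],[60,56,105,30,0,0,0],[60,56,105,30,0,0,0]],
  ],
)

```text
clock: 3.38
ee_pos: [0.3856, 0.2196, 0.1703]
orientation: [-0.001, 0.571, 0.821, -0.001]
wrist_force: [-0.0, 0.3, 0.0]
opening: 0.0513
grip_force: 0.0
```

```bash
cat >> h.py <<'E'
import cv2
def both(name,dz=(0,.017),X=None,s=5,h=40):
    o=arm.observe(); X=np.array(o["ee_pos"]) if X is None else np.array(X); P=[]
    for n in("top","side"):
        im=arm.camera(n)[:,:,::-1]; u,v=map(int,proj(n,X)); u=max(u,h);v=max(v,h)
        c=cv2.resize(im[v-h:v+h,u-h:u+h],None,fx=s,fy=s,interpolation=cv2.INTER_CUBIC)
        for d,col in zip(dz,((0,0,255),(0,255,255))):
            q=(proj(n,X-[0,0,d])-[u-h,v-h]+.5)*s; cv2.circle(c,tuple(int(x) for x in q),4,col,1)
        P.append(c); print(n,u-h,v-h)
    cv2.imwrite(f"pics/{name}.png",np.hstack(P)); print(o["ee_pos"],o["opening"])
E
python3 -c "
from h import *
both('b1')"
```

```text
top 162 244
side 313 227
[0.38557229 0.21955627 0.17030207] 0.051340281493249054
```

View pics/b1.png

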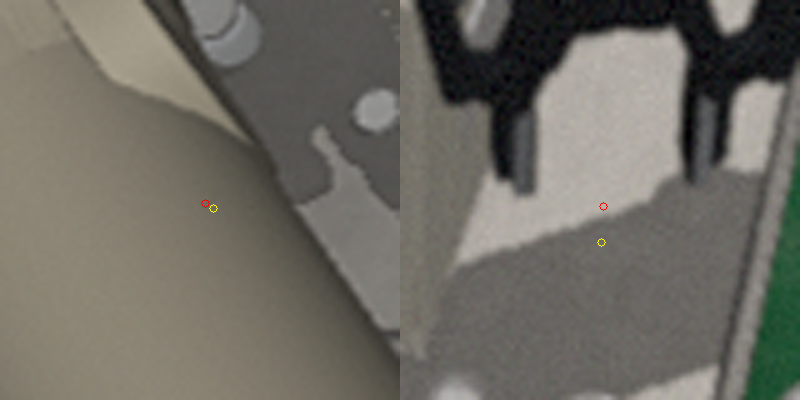

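Side view: the pad tips at about (418,264) sit near the TCP projection (433,268 for TCP, 275 for 17 mm ahead), so the height of the tips is in doubt. I'll settle it with a gentle touch on free bench at (0.43, 0.325).

```bash
python3 -c "
from h import *
plan(line(35,(.43,.325,.15),20,2)+[(35,.43,.325,.1,20),(35,.43,.325,.05,20),(35,.43,.325,.035,20)]+[(35,.43,.325,.035,20)])"
```

```text
now [0.38578473 0.21944334 0.17107783] yaw 20.367906297388608 open 0.05113392522812651 F [-0.08982463  0.04389313 -1.00272346]
[[[35, 41.8, 39.1, 10.5, -0.0, 0.0, 0.003], [35, 83.6, 78.2, 21.0, -0.0, 0.0, 0.006], [35, 83.6, 78.2, 71.0, -0.0, 0.0, 0.006], [35, 83.6, 78.2, 121.0, -0.0, 0.0, 0.006], [35, 83.6, 78.2, 136.0, -0.0, 0.0, 0.006], [35, 83.6, 78.2, 136.0, -0.0, 0.0, 0.006]]]
```

Emit:
carry_out(
  series=[
    [[35,42,39,10,0,0,0],[35,84,78,21,0,0,0],[35,84,78,71,0,0,0],[35,84,78,121,0,0,0],[35,84,78,136,0,0,0],[35,84,78,136,0,0,0]],
  ],
)

```text
clock: 4.22
ee_pos: [0.4298, 0.326, 0.0356]
orientation: [0.0, 0.571, 0.821, -0.0]
wrist_force: [0.6, -0.1, 0.2]
opening: 0.0296
grip_force: 0.0
```

```bash
python3 -c "
from h import *
both('b2')"
```

```text
top 124 232
side 272 321
[0.42978036 0.32599567 0.03556215] 0.02962228681273894
```

View pics/b2.png

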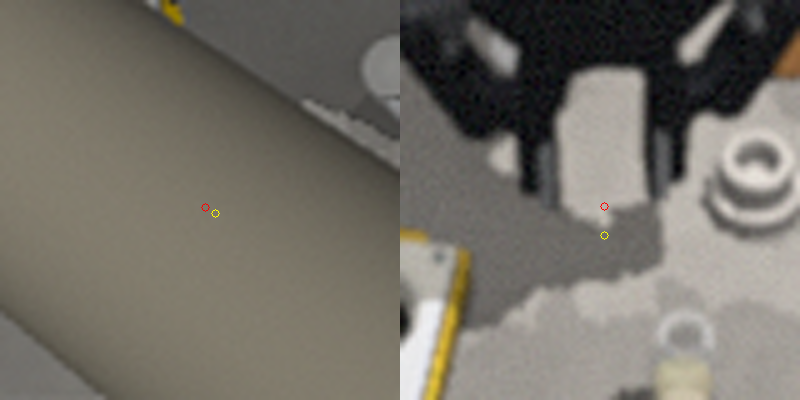

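Emit:
carry_out(
  series=[
    [[35,0,0,10,0,0,0],[35,0,0,15,0,0,0],[35,0,0,18,0,0,0],[35,0,0,20,0,0,0],[35,0,0,20,0,0,0]],
  ],
)

```text
clock: 4.95
ee_pos: [0.4296, 0.3265, 0.0149]
orientation: [-0.0, 0.57, 0.821, -0.0]
wrist_force: [-0.1, 1.0, 0.4]
opening: 0.0299
grip_force: 0.0
```

Emit:
carry_out(
  series=[
    [[35,0,0,2,0,0,0],[35,0,0,4,0,0,0],[35,0,0,5,0,0,0],[35,0,0,5,0,0,0]],
  ],
)

```text
clock: 5.45
ee_pos: [0.4296, 0.3265, 0.01]
orientation: [-0.0, 0.57, 0.821, -0.0]
wrist_force: [0.9, -0.1, 0.1]
opening: 0.0302
grip_force: 0.0
```

Emit:
carry_out(
  series=[
    [[35,0,0,2,0,0,0],[35,0,0,4,0,0,0],[35,0,0,5,0,0,0],[35,0,0,6,0,0,0],[35,0,0,6,0,0,0]],
  ],
)

```text
clock: 6.08
ee_pos: [0.4296, 0.3265, 0.004]
orientation: [-0.0, 0.57, 0.821, -0.0]
wrist_force: [0.1, -0.5, 0.0]
opening: 0.0299
grip_force: 0.0
```

```bash
python3 -c "
from h import *
both('b3')"
```

```text
top 127 235
side 272 332
[0.42964809 0.32653355 0.00397938] 0.029892983430531383
```

View pics/b3.png

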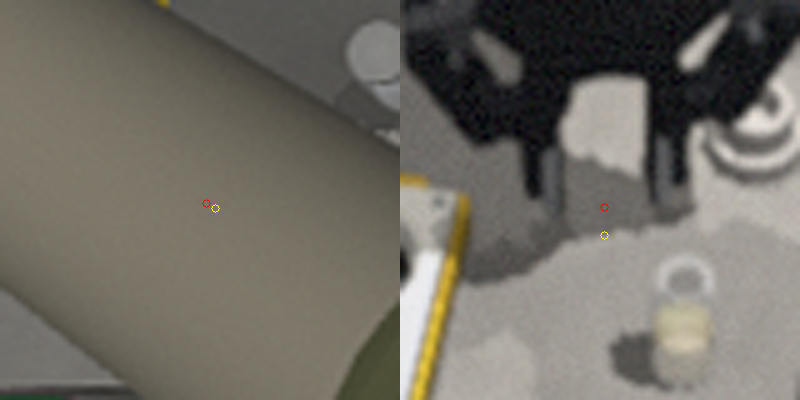

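The shadow has not met the tips yet, so they really are higher than the state implies. I'll keep feeling downwards.

Emit:
carry_out(
  series=[
    [[35,0,0,2,0,0,0],[35,0,0,4,0,0,0],[35,0,0,6,0,0,0],[35,0,0,7,0,0,0],[35,0,0,7,0,0,0]],
  ],
)

```text
clock: 6.8
ee_pos: [0.4296, 0.3265, -0.0031]
orientation: [-0.0, 0.57, 0.821, -0.0]
wrist_force: [0.1, 0.5, -0.3]
opening: 0.0299
grip_force: 0.0
```

Emit:
carry_out(
  series=[
    [[35,0,0,2,0,0,0],[35,0,0,3,0,0,0],[35,0,0,4,0,0,0],[35,0,0,5,0,0,0],[35,0,0,5,0,0,0]],
  ],
)

```text
clock: 7.42
ee_pos: [0.4297, 0.3265, -0.008]
orientation: [-0.0, 0.57, 0.821, -0.0]
wrist_force: [0.2, 0.4, 0.2]
opening: 0.0297
grip_force: 0.0
```

Emit:
carry_out(
  series=[
    [[35,0,0,1,0,0,0],[35,0,0,2,0,0,0],[35,0,0,3,0,0,0],[35,0,0,4,0,0,0],[35,0,0,4,0,0,0]],
  ],
)

```text
clock: 8.05
ee_pos: [0.4297, 0.3265, -0.0116]
orientation: [0.0, 0.57, 0.821, -0.0]
wrist_force: [-1.8, -1.0, 5.0]
opening: 0.0299
grip_force: 2.4
```

Contact with the bench is at reported z = -0.0115 with a 30 mm opening. The tips are on the bench now, so the side view also gives their true x and y.

```bash
python3 - <<'E'
from h import *
im=arm.camera("side")[:,:,::-1]; u,v=map(int,proj("side",np.array([.4297,.3265,0]))); c=im[v-40:v+20,u-40:u+40]
cv2.imwrite("pics/b4.png",cv2.resize(c,None,fx=9,fy=9,interpolation=cv2.INTER_CUBIC)); print(u-40,v-40)
for y in(.3265+.011,.3265-.011):
  for x in(.4297-.015,.4297+.015): print((proj("side",np.array([x,y,0]))-[u-40,v-40]+.5)*9)
E
```

```text
272 334
[428.84659087 429.52394777]
[278.97449379 397.23850435]
[455.87215888 336.51640973]
[308.32461769 305.27576642]
```

View pics/b4.png

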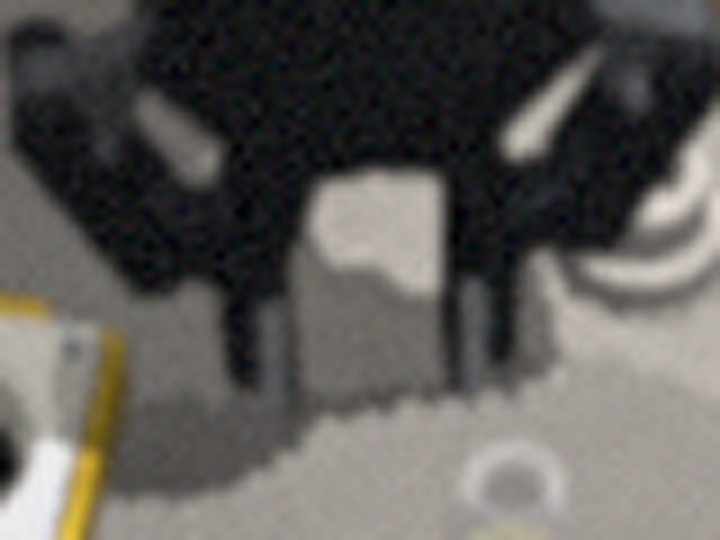

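Tips touch at crop (280,410) and (460,385), so x and y agree with the report to about 3 mm and only z is off by ~23 mm. So tips z = reported z + 0.0115. I'll place relative to the pick height with the same yaw, which cancels the biases. Amber first.

```bash
python3 -c "
from h import *
A=(.3855,.2218)
plan([(60,.4297,.3265,.05,20),(60,.4297,.3265,.09,20),(60,.415,.295,.115,20),(60,.40,.258,.115,20),(60,*A,.11,20),(60,*A,.07,20),(60,*A,.03,20),(60,*A,.011,20),(60,*A,.011,20)])"
```

```text
now [ 0.42973096  0.3265271  -0.01160794] yaw 20.457710047819543 open 0.029685565166879774 F [-1.45270863 -1.54870742  5.19116387]
[[[60, -0.0, -0.0, -61.6, 0.0, 0.0, 0.008], [60, -0.0, -0.0, -101.6, 0.0, 0.0, 0.008], [60, -24.4, -24.8, -126.6, 0.0, 0.0, 0.008], [60, -53.8, -51.8, -126.6, 0.0, 0.0, 0.008], [60, -82.7, -78.0, -121.6, 0.0, 0.0, 0.008], [60, -82.7, -78.0, -81.6, 0.0, 0.0, 0.008], [60, -82.7, -78.0, -41.6, 0.0, 0.0, 0.008], [60, -82.7, -78.0, -22.6, 0.0, 0.0, 0.008], [60, -82.7, -78.0, -22.6, 0.0, 0.0, 0.008]]]
```

Emit:
carry_out(
  series=[
    [[60,0,0,-61,0,0,0],[60,0,0,-102,0,0,0],[60,-24,-25,-127,0,0,0],[60,-54,-52,-127,0,0,0],[60,-83,-78,-122,0,0,0],[60,-83,-78,-82,0,0,0],[60,-83,-78,-42,0,0,0],[60,-83,-78,-23,0,0,0],[60,-83,-78,-23,0,0,0]],
  ],
)

```text
clock: 9.22
ee_pos: [0.3844, 0.221, 0.0099]
orientation: [-0.001, 0.57, 0.822, -0.001]
wrist_force: [0.6, -0.2, 1.8]
opening: 0.0511
grip_force: 0.0
```

```bash
python3 -c "
from h import *
both('b5',dz=(-.0115,))"
```

```text
top 175 254
side 309 289
[0.38444321 0.22100592 0.00990782] 0.051148996787584236
```

View pics/b5.png

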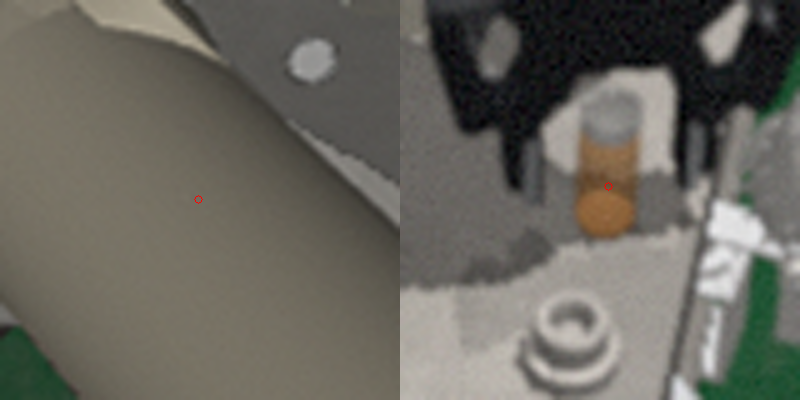

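The amber vial (608,190 in the crop) stands centred between the fingers (545 and 680). Gripping and lifting a little.

Emit:
carry_out(
  series=[
    [[0,0,0,0,0,0,0],[0,0,0,0,0,0,0],[0,0,0,0,0,0,0],[0,0,0,0,0,0,0],[0,0,0,-20,0,0,0],[0,0,0,-60,0,0,0],[0,0,0,-70,0,0,0],[0,0,0,-70,0,0,0]],
  ],
)

```text
clock: 10.32
ee_pos: [0.3863, 0.2216, 0.0817]
orientation: [0.001, 0.57, 0.821, 0.001]
wrist_force: [-0.4, 0.1, 0.6]
opening: 0.0228
grip_force: 58.7
```

```bash
python3 -c "
from h import *
B=(.4975,.4375); z=.0099
plan([(0,.405,.27,z+.07,20),(0,.43,.32,z+.07,20),(0,.455,.37,z+.065,20),(0,.48,.41,z+.06,20),(0,*B,z+.055,20),(0,*B,z+.045,20),(0,*B,z+.045,20),(0,*B,z+.045,20)])"
```

```text
now [0.38625653 0.22155639 0.08168208] yaw 20.435753213685548 open 0.022767935235493413 F [-0.41228487  0.08998866  0.64534798]
[[[0, 38.9, 34.5, 1.8, 0.002, 0.0, 0.008], [0, 77.0, 75.4, 1.9, 0.002, 0.0, 0.008], [0, 115.1, 116.2, 7.0, 0.002, 0.0, 0.008], [0, 143.9, 153.6, 12.0, 0.002, 0.0, 0.008], [0, 163.5, 179.6, 17.1, 0.002, 0.0, 0.008], [0, 163.5, 179.6, 27.1, 0.002, 0.0, 0.008], [0, 163.5, 179.6, 27.1, 0.002, 0.0, 0.008], [0, 163.5, 179.6, 27.1, 0.002, 0.0, 0.008]]]
```

Emit:
carry_out(
  series=[
    [[0,39,34,0,0,0,0],[0,77,75,2,0,0,0],[0,115,116,7,0,0,0],[0,144,154,12,0,0,0],[0,164,180,17,0,0,0],[0,164,180,25,0,0,0],[0,164,180,25,0,0,0],[0,164,180,25,0,0,0]],
  ],
)

```text
clock: 11.32
ee_pos: [0.4968, 0.4369, 0.0558]
orientation: [0.0, 0.571, 0.821, -0.0]
wrist_force: [0.5, -0.5, -1.0]
opening: 0.0229
grip_force: 58.8
```

```bash
python3 -c "
from h import *
both('b6',dz=(.0,),X=(.4975,.4375,.024),h=40)"
```

```text
top 75 204
side 214 373
[0.49679766 0.43690582 0.05578162] 0.02286388415346551
```

View pics/b6.png

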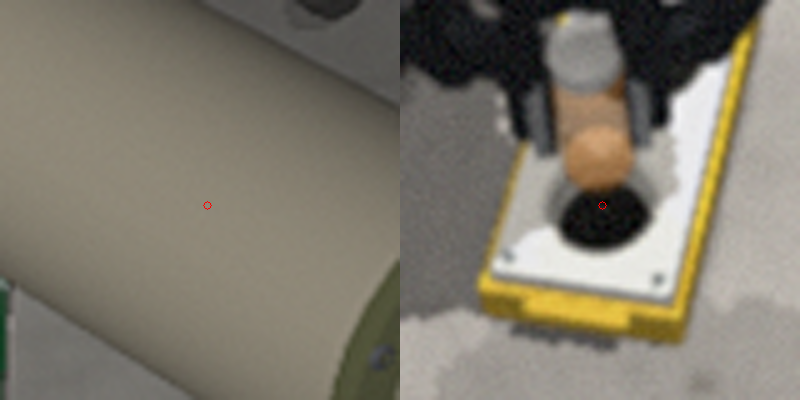

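The foot of the amber vial at crop (600,158) is where it should be above the pocket (rim centre 602,205). Lowering 35 mm.

Emit:
carry_out(
  series=[
    [[0,0,0,15,0,0,0],[0,0,0,25,0,0,0],[0,0,0,31,0,0,0],[0,0,0,34,0,0,0],[0,0,0,35,0,0,0],[0,0,0,35,0,0,0]],
  ],
)

```text
clock: 12.18
ee_pos: [0.497, 0.4382, 0.0223]
orientation: [0.0, 0.57, 0.821, 0.0]
wrist_force: [-3.9, -3.7, 9.3]
opening: 0.0226
grip_force: 59.9
```

Emit:
carry_out(
  series=[
    [[40,0,0,0,0,0,0],[40,0,0,0,0,0,0],[40,0,0,0,0,0,0],[40,0,0,-30,0,0,0],[40,0,0,-80,0,0,0],[60,-40,-30,-90,0,0,0],[60,-80,-70,-90,0,0,0],[60,-80,-70,-90,0,0,0]],
  ],
)

```text
clock: 13.18
ee_pos: [0.4581, 0.3334, 0.1099]
orientation: [0.001, 0.572, 0.82, -0.003]
wrist_force: [1.0, 1.1, 1.0]
opening: 0.0513
grip_force: 0.0
```

```bash
python3 -c "
from h import *
both('b7',dz=(.0,),X=(.4975,.4375,.042),h=40)
L=(.4823,.2394)
plan(line(60,(*L,.115),20,3)+[(60,*L,.07,20),(60,*L,.03,20),(60,*L,.0135,20),(60,*L,.0135,20)])"
```

```text
top 73 202
side 213 367
[0.45814463 0.33340854 0.10990165] 0.051299275400590004
now [0.45970029 0.33815599 0.11143436] yaw 20.3992451113939 open 0.05125965803995424 F [ 0.35202138  1.07589739 -0.08968472]
[[[60, -33.5, -4.4, -1.2, 0.001, 0.0, 0.002], [60, -67.0, -8.8, -2.4, 0.001, 0.0, 0.005], [60, -100.4, -13.2, -3.6, 0.001, 0.0, 0.007], [60, -100.4, -13.3, 41.4, 0.001, 0.0, 0.007], [60, -100.4, -13.3, 81.4, 0.001, 0.0, 0.007], [60, -100.4, -13.3, 97.9, 0.001, 0.0, 0.007], [60, -100.4, -13.3, 97.9, 0.001, 0.0, 0.007]]]
```

View pics/b7.png

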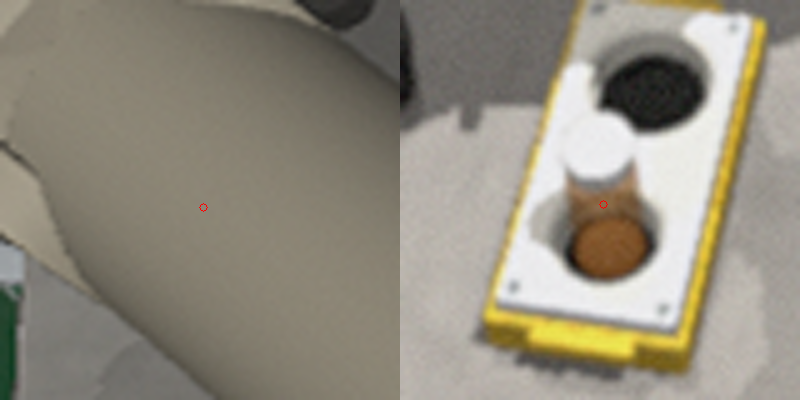

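```bash
python3 -c "
from h import *
for z in(.010,.024,.042,.074): print(z,(proj('side',np.array([.4975,.4375,z]))-[213,367]+.5)*5+[400,0])
for z in(0,.064): print('orig',(proj('side',np.array([.3855,.2208,z]))-[185,295]+.5)*4)
"
```

```text
0.01 [610.95469012 258.54354362]
0.024 [607.79061375 235.10961736]
0.042 [603.62448169 204.2542208 ]
0.074 [595.93225968 147.28373655]
orig [658.51051869 154.16780201]
orig [664.17789143  63.8060353 ]
```

The cap at (598,145) matches the seated, upright prediction (596,147), so the amber vial is seated. Large vial next.

Emit:
carry_out(
  series=[
    [[60,-33,-4,-2,0,0,0],[60,-67,-9,-3,0,0,0],[60,-100,-13,-3,0,0,0],[60,-100,-13,41,0,0,0],[60,-100,-13,81,0,0,0],[60,-100,-13,98,0,0,0],[60,-100,-13,98,0,0,0]],
  ],
)

```text
clock: 14.15
ee_pos: [0.4818, 0.2414, 0.0125]
orientation: [-0.001, 0.57, 0.822, -0.0]
wrist_force: [-0.2, 0.2, 0.1]
opening: 0.0515
grip_force: 0.0
```

Emit:
carry_out(
  series=[
    [[0,0,0,0,0,0,0],[0,0,0,0,0,0,0],[0,0,0,0,0,0,0],[0,0,0,0,0,0,0],[0,0,0,-20,0,0,0],[0,0,0,-60,0,0,0],[0,0,0,-70,0,0,0],[0,0,0,-70,0,0,0]],
  ],
)

```text
clock: 15.15
ee_pos: [0.4827, 0.2405, 0.0839]
orientation: [0.001, 0.57, 0.821, 0.001]
wrist_force: [-0.2, -0.2, -1.1]
opening: 0.0288
grip_force: 59.1
```

```bash
python3 -c "
from h import *
B=(.5022,.3795); z=.0125
plan(line(0,(*B,z+.065),20,4)+[(0,*B,z+.045,20)]*4)"
```

```text
now [0.48273821 0.24046246 0.08391378] yaw 20.4410298996491 open 0.028849125867461363 F [-0.22774951 -0.20446072 -1.11463727]
[[[0, 30.9, 16.7, 1.6, 0.002, 0.0, 0.002], [0, 61.7, 33.4, 3.3, 0.002, 0.0, 0.004], [0, 92.6, 50.1, 4.9, 0.002, 0.0, 0.006], [0, 123.5, 66.8, 6.5, 0.002, 0.0, 0.008], [0, 123.5, 66.7, 26.5, 0.002, 0.0, 0.008], [0, 123.5, 66.7, 26.5, 0.002, 0.0, 0.008], [0, 123.5, 66.7, 26.5, 0.002, 0.0, 0.008], [0, 123.5, 66.7, 26.5, 0.002, 0.0, 0.008]]]
```

Emit:
carry_out(
  series=[
    [[0,31,17,1,0,0,0],[0,62,33,2,0,0,0],[0,93,50,4,0,0,0],[0,124,67,7,0,0,0],[0,124,67,20,0,0,0],[0,124,67,25,0,0,0],[0,124,67,25,0,0,0]],
  ],
)

```text
clock: 16.02
ee_pos: [0.5015, 0.3781, 0.0569]
orientation: [0.0, 0.571, 0.821, -0.001]
wrist_force: [1.1, -0.3, -0.1]
opening: 0.0286
grip_force: 59.2
```

```bash
python3 -c "
from h import *
o=arm.observe();fz=o['ee_pos'][2]-.0128
both('b8',dz=(.024-.024,.024-fz),X=(.5022,.3795,.024),h=40)
print(fz,(proj('side',np.array([.5022,.3795,fz+.068]))),proj('side',np.array([.5022,.3795,fz])))"
```

```text
top 102 201
side 222 342
[0.50148815 0.37811885 0.0568617 ] 0.028626548669173857
0.04406170428929626 [259.20464722 350.47386639] [261.95595576 375.79254173]
```

View pics/b8.png

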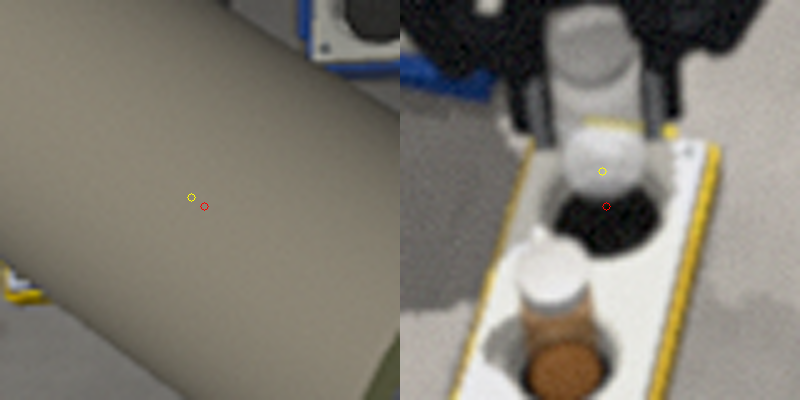

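Large vial's foot at crop (603,160), about 2 mm short in y of the target. I'll nudge it and lower.

Emit:
carry_out(
  series=[
    [[0,2,1,10,0,0,0],[0,2,1,20,0,0,0],[0,2,1,28,0,0,0],[0,2,1,32,0,0,0],[0,2,1,34,0,0,0],[0,2,1,34,0,0,0]],
  ],
)

```text
clock: 16.88
ee_pos: [0.5018, 0.3823, 0.0249]
orientation: [0.0, 0.57, 0.821, 0.0]
wrist_force: [-3.7, -2.8, 6.3]
opening: 0.0285
grip_force: 59.8
```

Emit:
carry_out(
  series=[
    [[45,0,0,0,0,0,0],[45,0,0,0,0,0,0],[45,0,0,0,0,0,0],[45,0,0,-30,0,0,0],[45,0,0,-80,0,0,0],[60,0,20,-100,0,0,0],[60,0,30,-100,0,0,0]],
  ],
)

```text
clock: 17.75
ee_pos: [0.5316, 0.3935, 0.1261]
orientation: [0.001, 0.571, 0.821, 0.002]
wrist_force: [0.6, -0.7, -0.5]
opening: 0.0511
grip_force: 0.0
```

```bash
python3 -c "
from h import *
both('b9',dz=(-.034,.034),X=(.5022,.3795,.044),h=40)
D=(.5993,.3901)
plan(line(53,(*D,.11),75,6)+[(53,*D,.11,75),(53,*D,.05,75),(53,*D,.02,75),(53,*D,.02,75)])"
```

```text
top 99 199
side 221 335
[0.53157275 0.39353676 0.12610057] 0.051078616890813236
now [0.53042019 0.392264   0.12276756] yaw 20.402243953146556 open 0.051067406215217055 F [ 0.8764691   0.39276817 -0.71829098]
[[[53, -4.3, 10.6, 2.1, -0.001, 0.0, -0.159], [53, -8.7, 21.3, 4.2, -0.001, 0.0, -0.318], [53, -13.0, 31.9, 6.4, -0.001, 0.0, -0.476], [53, -17.4, 42.5, 8.5, -0.001, 0.0, -0.635], [53, -21.7, 53.2, 10.6, -0.001, -0.0, -0.794], [53, -26.0, 63.8, 12.7, -0.001, -0.0, -0.953], [53, -26.0, 63.8, 12.7, -0.001, -0.0, -0.953], [53, -26.0, 63.9, 72.7, -0.001, -0.0, -0.953], [53, -26.0, 63.9, 102.7, -0.001, -0.0, -0.953], [53, -26.0, 63.9, 102.7, -0.001, -0.0, -0.953]]]
```

View pics/b9.png

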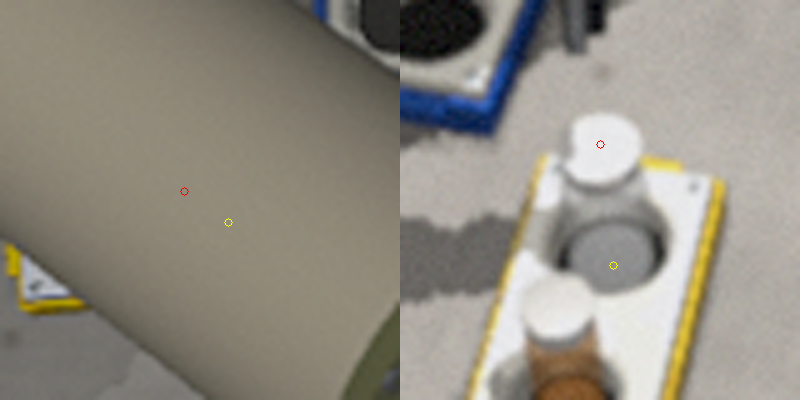

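Large cap is on its predicted spot (600,144), so it is seated. Die next, closing roughly along y to keep clear of the loose caps.

Emit:
carry_out(
  series=[
    [[53,-4,11,0,0,0,-0.16],[53,-9,21,2,0,0,-0.32],[53,-13,32,4,0,0,-0.48],[53,-17,43,6,0,0,-0.64],[53,-22,53,9,0,0,-0.8],[53,-26,64,12,0,0,-0.95],[53,-26,64,12,0,0,-0.95],[53,-26,64,60,0,0,-0.95],[53,-26,64,85,0,0,-0.95],[53,-26,64,85,0,0,-0.95]],
  ],
)

```text
clock: 19.1
ee_pos: [0.5965, 0.3896, 0.0359]
orientation: [-0.002, 0.132, 0.991, -0.002]
wrist_force: [0.8, -0.5, 0.4]
opening: 0.0451
grip_force: 0.0
```

```bash
python3 -c "
from h import *
both('b10',dz=(0,.039),X=(.5993,.3901,.039),h=40)
D=(.5993,.3901)
plan([(53,*D,.012,75),(53,*D,.0045,75)])"
```

```text
top 97 157
side 165 330
[0.59653339 0.38962515 0.03592166] 0.04513971765726522
now [0.59846816 0.3912836  0.03981311] yaw 74.81921456920936 open 0.044823292165405315 F [0.46532281 0.19142646 0.25356077]
[[[53, -1.1, -0.9, 27.8, 0.001, -0.0, -0.003], [53, -1.1, -0.9, 35.3, 0.001, -0.0, -0.003]]]
```

View pics/b10.png

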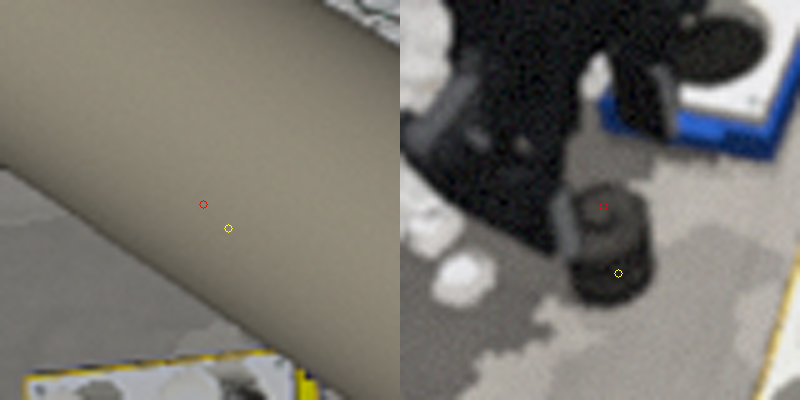

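The fingers straddle the die (die top at crop (605,207), fingertips at (568,255) and (657,135)). Descending and gripping.

Emit:
carry_out(
  series=[
    [[53,-1,-1,20,0,0,0],[53,-1,-1,35,0,0,0],[53,-1,-1,35,0,0,0],[0,-1,-1,35,0,0,0],[0,-1,-1,35,0,0,0],[0,-1,-1,35,0,0,0],[0,-1,-1,35,0,0,0]],
  ],
)

```text
clock: 20.08
ee_pos: [0.5998, 0.3896, 0.0044]
orientation: [0.0, 0.131, 0.991, 0.0]
wrist_force: [-0.2, -0.0, 0.9]
opening: 0.0292
grip_force: 59.4
```

Emit:
carry_out(
  series=[
    [[0,0,0,-15,0,0,0],[0,0,0,-40,0,0,0],[0,0,0,-50,0,0,0],[0,0,0,-50,0,0,0]],
  ],
)

```text
clock: 20.58
ee_pos: [0.6001, 0.3899, 0.0553]
orientation: [0.001, 0.132, 0.991, 0.001]
wrist_force: [1.3, -0.3, -1.1]
opening: 0.0289
grip_force: 59.4
```

```bash
python3 -c "
from h import *
B=(.5947,.3055)
plan(line(0,(*B,.0045+.045),75,3)+[(0,*B,.0045+.035,75)]*4)"
```

```text
now [0.60012781 0.38992115 0.05533557] yaw 74.8833711733706 open 0.02893386585916677 F [ 1.27003521 -0.29919491 -1.11884277]
[[[0, -5.6, -27.6, 1.9, 0.002, 0.001, -0.001], [0, -11.2, -55.3, 3.8, 0.002, 0.001, -0.001], [0, -16.8, -82.9, 5.7, 0.002, 0.001, -0.002], [0, -16.8, -82.9, 15.7, 0.002, 0.001, -0.002], [0, -16.8, -82.9, 15.7, 0.002, 0.001, -0.002], [0, -16.8, -82.9, 15.7, 0.002, 0.001, -0.002], [0, -16.8, -82.9, 15.7, 0.002, 0.001, -0.002]]]
```

Emit:
carry_out(
  series=[
    [[0,-6,-28,2,0,0,0],[0,-11,-55,3,0,0,0],[0,-17,-83,5,0,0,0],[0,-17,-83,15,0,0,0],[0,-17,-83,15,0,0,0],[0,-17,-83,15,0,0,0]],
  ],
)

```text
clock: 21.32
ee_pos: [0.5937, 0.3065, 0.0388]
orientation: [-0.0, 0.131, 0.991, 0.0]
wrist_force: [0.5, 0.9, -0.6]
opening: 0.029
grip_force: 59.5
```

```bash
python3 -c "
from h import *
o=arm.observe();fz=o['ee_pos'][2]-.0045; print(fz)
both('b11',dz=(0,.024-fz),X=(.5942,.3055,.024),h=40)"
```

```text
0.03433730232820514
top 136 160
side 187 298
[0.59368246 0.30647559 0.0388373 ] 0.028951325932228423
```

View pics/b11.png

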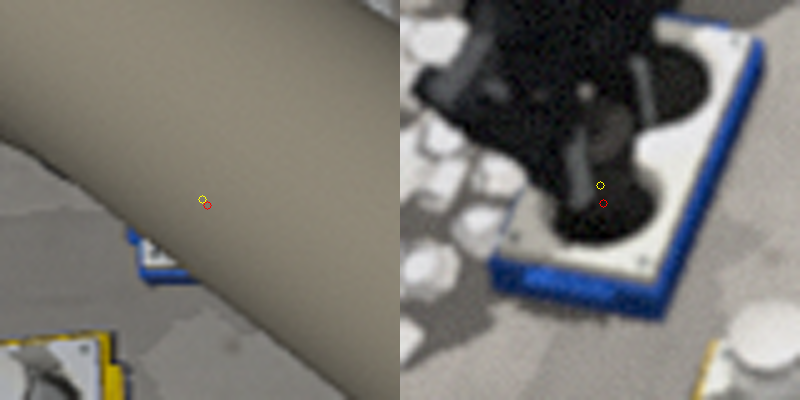

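I have now viewed 17 pictures, which is over the limit of 14, so I'll view no more and use force, position and numeric image checks instead. That last view shows the die over its pocket (603,190). Lowering 22 mm.

Emit:
carry_out(
  series=[
    [[0,0,-1,8,0,0,0],[0,0,-1,15,0,0,0],[0,0,-1,19,0,0,0],[0,0,-1,21,0,0,0],[0,0,-1,22,0,0,0],[0,0,-1,22,0,0,0]],
  ],
)

```text
clock: 22.18
ee_pos: [0.5942, 0.304, 0.0172]
orientation: [0.0, 0.131, 0.991, 0.0]
wrist_force: [-0.0, 0.4, -1.0]
opening: 0.0291
grip_force: 59.5
```

Emit:
carry_out(
  series=[
    [[0,0,0,0.5,0,0,0],[0,0,0,1,0,0,0],[0,0,0,1.5,0,0,0],[0,0,0,1.5,0,0,0]],
  ],
)

```text
clock: 22.68
ee_pos: [0.5943, 0.304, 0.0164]
orientation: [0.0, 0.132, 0.991, 0.0]
wrist_force: [-2.0, -1.1, 4.4]
opening: 0.029
grip_force: 60.2
```

Emit:
carry_out(
  series=[
    [[52,0,0,0,0,0,0],[52,0,0,0,0,0,0],[52,0,0,0,0,0,0],[52,0,0,-25,0,0,0],[52,0,0,-70,0,0,0],[60,0,0,-100,0,0,0],[60,0,0,-100,0,0,0]],
  ],
)

```text
clock: 23.55
ee_pos: [0.5954, 0.3052, 0.1188]
orientation: [0.002, 0.132, 0.991, 0.002]
wrist_force: [0.2, -0.2, 0.6]
opening: 0.0514
grip_force: 0.0
```

```bash
python3 -c "
from h import *
I=(.3844,.2856)
plan(line(65,(*I,.08),20,6)+[(65,*I,.03,20)]*4)"
```

```text
now [0.59541589 0.30522214 0.11876993] yaw 74.8862083422327 open 0.0514152043899692 F [ 0.19067421 -0.17465238  0.60306802]
[[[65, 33.1, -12.4, 6.3, 0.004, 0.003, 0.16], [65, 66.2, -24.7, 12.6, 0.004, 0.003, 0.319], [65, 99.4, -37.1, 18.9, 0.005, 0.003, 0.479], [65, 132.5, -49.4, 25.2, 0.005, 0.002, 0.639], [65, 165.6, -61.8, 31.5, 0.005, 0.002, 0.798], [65, 198.7, -74.1, 37.8, 0.005, 0.002, 0.958], [65, 198.9, -74.3, 87.8, 0.005, 0.002, 0.958], [65, 198.9, -74.3, 87.8, 0.005, 0.002, 0.958], [65, 198.9, -74.3, 87.8, 0.005, 0.002, 0.958], [65, 198.9, -74.3, 87.8, 0.005, 0.002, 0.958]]]
```

Emit:
carry_out(
  series=[
    [[65,33,-12,5,0,0,0.16],[65,66,-25,11,0,0,0.32],[65,99,-37,17,0,0,0.48],[65,133,-49,23,0,0,0.64],[65,166,-62,29,0,0,0.8],[65,199,-74,36,0,0,0.955],[65,199,-74,70,0,0,0.955],[65,199,-74,86,0,0,0.955],[65,199,-74,86,0,0,0.955],[65,199,-74,86,0,0,0.955]],
  ],
)

```text
clock: 24.8
ee_pos: [0.3833, 0.2848, 0.03]
orientation: [-0.0, 0.572, 0.82, 0.0]
wrist_force: [0.7, 0.1, 0.9]
opening: 0.0553
grip_force: 0.0
```

```bash
python3 -c "
from h import *
I=(.3844,.2856)
plan([(65,*I,-.0055,20)])"
```

```text
now [0.38329904 0.2848362  0.03004128] yaw 20.1532170260893 open 0.05532696241862556 F [0.65627704 0.11980852 0.89601186]
[[[65, 0.3, 1.3, 35.5, 0.0, -0.001, 0.003]]]
```

Emit:
carry_out(
  series=[
    [[65,0,1,20,0,0,0],[65,0,1,33,0,0,0],[65,0,1,36.5,0,0,0],[65,0,1,36.5,0,0,0],[0,0,1,36.5,0,0,0],[0,0,1,36.5,0,0,0],[0,0,1,36.5,0,0,0],[0,0,1,36.5,0,0,0],[0,0,1,36.5,0,0,0]],
  ],
)

```text
clock: 25.92
ee_pos: [0.384, 0.2851, -0.006]
orientation: [0.0, 0.572, 0.82, 0.0]
wrist_force: [-1.7, -2.2, 7.8]
opening: 0.0296
grip_force: 58.7
```

Emit:
carry_out(
  series=[
    [[0,0,0,-2,0,0,0],[0,0,0,-5,0,0,0],[0,0,0,-8,0,0,0],[0,0,0,-12,0,0,0],[0,0,0,-12,0,0,0]],
  ],
)

```text
clock: 26.55
ee_pos: [0.3839, 0.2849, 0.0054]
orientation: [0.0, 0.572, 0.82, 0.0]
wrist_force: [0.5, 0.4, -1.0]
opening: 0.0297
grip_force: 59.3
```

```bash
python3 - <<'E'
from h import *
o=arm.observe(); print(o["ee_pos"],o["opening"],o["grip_force"],o["wrist_force"])
im=arm.camera("side"); ref=cv2.imread("pics/side0.png")[:,:,::-1]
# template of the insert (flange+neck) from the first picture, searched around
u,v=[int(round(x)) for x in proj("side",np.array([.3844,.2856,.012]))]
t=ref[v-3:v+10,u-9:u+10]; r=cv2.matchTemplate(np.ascontiguousarray(im[v-30:v+30,u-30:u+30]),np.ascontiguousarray(t),cv2.TM_CCOEFF_NORMED)
_,s,_,l=cv2.minMaxLoc(r); print("shift px",l[0]-21,l[1]-27,"score",s,"expected for 12mm",proj("side",np.array([.3844,.2856,.024]))-proj("side",np.array([.3844,.2856,.012])))
E
```

```text
[0.38393253 0.28492517 0.00542082] 0.02970399762267234 59.2819702460838 [ 0.51016562  0.40905299 -1.03014672]
shift px -3 -13 score 0.504037082195282 expected for 12mm [ 0.21948272 -4.13812763]
```

Grip holds at 29.7 mm after the lift, so the insert is in the hand. On to its pocket.

```bash
python3 -c "
from h import *
B=(.5963,.2473)
plan([(0,.385,.285,.065,20)]+[(0,.385+(B[0]-.385)*k/5,.285+(B[1]-.285)*k/5,.065,20) for k in range(1,6)]+[(0,*B,.03,20)]*3)"
```

```text
now [0.38380373 0.28479704 0.00520514] yaw 20.168985704449806 open 0.029819903585666767 F [ 0.80619528 -0.05865667 -1.32404904]
[[[0, -0.2, 1.2, -59.8, 0.0, -0.0, 0.003], [0, -21.9, 38.3, -59.8, 0.0, -0.0, 0.003], [0, -43.5, 75.4, -59.8, 0.0, -0.0, 0.003], [0, -65.2, 112.4, -59.8, 0.0, -0.0, 0.003], [0, -86.8, 149.5, -59.7, 0.0, -0.0, 0.003], [0, -108.5, 186.6, -59.7, 0.0, -0.0, 0.003], [0, -108.5, 186.5, -24.7, 0.0, -0.0, 0.003], [0, -108.5, 186.5, -24.7, 0.0, -0.0, 0.003], [0, -108.5, 186.5, -24.7, 0.0, -0.0, 0.003]]]
```

Emit:
carry_out(
  series=[
    [[0,0,0,-40,0,0,0],[0,-22,38,-60,0,0,0],[0,-43,75,-60,0,0,0],[0,-65,112,-60,0,0,0],[0,-87,149,-60,0,0,0],[0,-108,187,-60,0,0,0],[0,-108,187,-40,0,0,0],[0,-108,187,-25,0,0,0],[0,-108,187,-25,0,0,0],[0,-108,187,-25,0,0,0]],
  ],
)

```text
clock: 27.85
ee_pos: [0.5958, 0.2486, 0.0305]
orientation: [-0.0, 0.572, 0.82, 0.0]
wrist_force: [0.4, 1.2, -1.8]
opening: 0.0298
grip_force: 59.8
```

```bash
python3 -c "
from h import *
plan([(0,.5963,.2473,.014,20)])"
```

```text
now [0.59583115 0.24856489 0.03052861] yaw 20.249215845774938 open 0.029787569843373187 F [ 0.39449618  1.2183133  -1.77964227]
[[[0, -1.4, -0.0, 16.5, 0.0, -0.0, 0.004]]]
```

Emit:
carry_out(
  series=[
    [[0,-1,0,6,0,0,0],[0,-1,0,11,0,0,0],[0,-1,0,14,0,0,0],[0,-1,0,15,0,0,0],[0,-1,0,16,0,0,0],[0,-1,0,16,0,0,0]],
  ],
)

```text
clock: 28.6
ee_pos: [0.5969, 0.2471, 0.0143]
orientation: [0.0, 0.572, 0.82, 0.0]
wrist_force: [0.1, 0.6, -0.7]
opening: 0.0293
grip_force: 60.0
```

No contact yet. I'll go down in half-millimetre steps.

Emit:
carry_out(
  series=[
    [[0,0,0,0.5,0,0,0],[0,0,0,1,0,0,0],[0,0,0,1.3,0,0,0],[0,0,0,1.3,0,0,0]],
  ],
)

```text
clock: 29.1
ee_pos: [0.5969, 0.247, 0.0141]
orientation: [0.0, 0.572, 0.82, 0.0]
wrist_force: [-3.6, -1.4, 10.1]
opening: 0.0296
grip_force: 61.5
```

Contact at 20 mm above the pick height, so the insert is on its floor. Releasing and clearing off.

Emit:
carry_out(
  series=[
    [[55,0,0,0,0,0,0],[55,0,0,0,0,0,0],[55,0,0,0,0,0,0],[55,0,0,-20,0,0,0],[55,0,0,-60,0,0,0],[55,0,0,-110,0,0,0],[55,20,-50,-120,0,0,0],[55,40,-110,-120,0,0,0],[55,60,-170,-120,0,0,0],[55,60,-190,-120,0,0,0]],
  ],
)

```text
clock: 30.35
ee_pos: [0.3944, 0.2386, 0.1339]
orientation: [0.001, 0.571, 0.821, -0.0]
wrist_force: [1.3, -0.8, 0.4]
opening: 0.0468
grip_force: 0.0
```

```bash
python3 - <<'E'
from h import *
print(arm.observe()["ee_pos"])
im=arm.camera("side"); ref=np.ascontiguousarray(cv2.imread("pics/side0.png")[:,:,::-1]); cv2.imwrite("pics/end.png",im[:,:,::-1]); top=arm.camera("top"); cv2.imwrite("pics/endt.png",top[:,:,::-1])
def m(name,a,b,w,h0,h1):
    (u,v),(x,y)=[np.round(proj("side",np.array(q))).astype(int) for q in(a,b)]
    t=ref[v-h0:v+h1,u-w:u+w+1]; r=cv2.matchTemplate(np.ascontiguousarray(im[y-h0-9:y+h1+9,x-w-9:x+w+10]),np.ascontiguousarray(t),cv2.TM_CCOEFF_NORMED)
    _,s,_,l=cv2.minMaxLoc(r); d=np.array([l[0]-9+x-u,l[1]-9+y-v]); e=proj("side",np.array(b))-proj("side",np.array(a)); print(name,"px off",d-e,"score",round(s,2))
m("insert",(.3844,.2856,.02),(.5963,.2473,.04),9,6,6)
m("insert top",(.3844,.2856,.025),(.5963,.2473,.045),7,5,4)
m("die",(.5993,.3901,.03),(.5942,.3055,.042),10,8,4)
m("large cap",(.4823,.2394,.066),(.5022,.3795,.076),8,6,5)
m("amber cap",(.3855,.2208,.062),(.4975,.4375,.072),7,6,5)
m("open",(.39,.381,.025),(.39,.381,.025),8,12,12)
m("white",(.4456,-.3665,.03),(.4456,-.3665,.03),7,10,10)
E
```

```text
[0.39437284 0.23857288 0.13387484]
insert px off [ 9.17809316 -5.50442862] score 0.46
insert top px off [8.52211496 5.55128616] score 0.55
die px off [0.67093024 0.15933023] score 0.95
large cap px off [-0.5224679   0.12310573] score 0.8
amber cap px off [-0.28643699  1.50092121] score 0.59
open px off [0. 0.] score 0.99
white px off [9. 1.] score 0.21
```

Die, caps and open vial all match. The insert template fails, as its background changed from bench to dark pocket. I'll check it as a bright blob inside the dark pocket.

```bash
python3 - <<'E'
from h import *
g=cv2.imread("pics/end.png",0); r=cv2.imread("pics/side0.png",0)
u,v=np.round(proj("side",np.array([.5963,.2473,.032]))).astype(int); print(u,v)
for z in(.02,.024,.03,.045): print(z,proj("side",np.array([.5963,.2473,z])).round(1))
for row in g[v-16:v+15,u-18:u+19]: print("".join("%02x"%(x) for x in row))
print("white region change",np.abs(g[135:165,360:385].astype(int)-r[135:165,360:385]).mean())
u,v=np.round(proj("side",np.array([.4456,-.3665,.03]))).astype(int); print("white at",u,v)
E
```

```text
237 311
0.02 [237.6 315.5]
0.024 [237.5 314.1]
0.03 [237.2 312. ]
0.045 [236.4 306.7]
75767173706f6d6e8199a7abaeaeacabaeabb0b1aeaeadaab2a9afadb1aaabaeb0b2afb1b1
7075726f716d6c6e85a2aca9aaaca8b0b0adabb4afb3acadadaca7a9aca8b0aeb1b0b5b3b1
717272716f6f717c98a7abafabaca9abadadadb0b0ada6aba5a3a7a6aaa5a9abadb1afafb2
73746e70746e728ba0acaaacaaa9aca8acaba8aeaeaeaea9aaaba7a7a9a4aaa8aeaeb0aeb1
7271726e6e6f7e94a5afb9b9b6afadababa09397a0a7aba7a6a0a7aaaaa9aaabacacadadb1
707170706f7383989eb8d3d4cfd3c7c1af938280838c8a8e90979ea0a4a4a4afadb2abaeaf
726e6f6e6d7c929799c3d6d0e1e8e7dcccb1a0897d7f8681848286868b8e969da7a7acabaf
74726e6f70869d9bb3d3d6cae2e6e0d0b9afa1928b9cb4b6a28b7c76747571767b95a6afb1
89796d6e7e989ca5d0e6e1dbdfd2b59c908385828a9eb3beb6a19f9894887f716d87a9b0b2
9c897770869d9eb2e0ece9e1ca9d85776e6e716c7783929ca4a8b1adaea9a09a9699ababa9
a7a08c8294a1accce6eae7d2a37b675e686365666b70858291a0a9aeb0b1b1abb1a69a969f
aaa89d99a4a3bae2eceae6c79667565c5f636365636b7e828a9a9b9ea8aeadb3b1a385819b
a6a6a1a5a2aacde8eaeae3c7a97453585a5c646161667a7f7e8085889ca3abafb1a9989499
a19ea4a4a2b8e2eaebe4d4c7c29b67545d62656
[... 654 characters left out ...]
336a9bbbc5bbae8d746d6f6e6c6e69594e4623214c85a7a67950351e
abd8ebebe8e7e4c27a35467595afb8b69c786d70706c5d59534135243e6e99aa95643e2921
b8e6eae9e7e7e8d6a651294a687a8b93846c6468676564584c391f3b6b91a9a2815532291f
cae9e9e9e7e8e8e7c67b43364356636866605f615d5851473626426a8cabb19f6940302516
e0ebe8e9e9eaeaeadfb7885e49474a4f55555857514640373848739aacb0ae8f5931272021
e8e9e8e8e8ebeceaebdecfb091684e4f483e3e3f3e40485366899daeb0b5a27a4b2c26232b
ebebebeae9eae9eae7e2e6e1cfb49a89746358586277828f9da8b2b1b1ac94673d2b1c1934
ecebe9e2cec2b8b3aba6b8c7d9dcdbd5d2c2b19496a1a7afb4b3afb6b1a27e56352422253a
ebe2c8ae8b73635e60596682a6c2daeaedecdcbeafaab3b2adb0b2b2aa936740372318293d
white region change 60.568
white at 372 152
```

The insert shows in its pocket: flange centred about (236,312) against the predicted (237,312), and bore at (234,306) against (236,307). So it is seated and upright. The white vial is only hidden behind the arm, and the arm never went near it. Handing in.

```bash
python3 -c "
from rig import arm
print(arm.sign_off())"
```

```text
the job is handed in; nothing more can be done
None
```

Both kits are made up and the job is handed in at about 30 s, but no verdict came back: all four parts checked as seated and upright in their pockets, the uncapped vial is unmoved, the white-capped one was hidden by the arm in the final image but the arm never went near it, and I viewed 17 pictures, over the limit of 14.

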